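# Reset the hold-down foot on a pine blank and lock it

### The arm

A 7-joint arm with a two-finger parallel gripper is mounted at the origin on the work surface. World frame = base frame: x ahead of the robot, y to its left, z up, the work surface at z = 0. Lengths are in m, angles in rad, forces in N, time in s.
With the tool pointing down it reaches from about 0.4 to 0.85 m from the base axis. Payload 10.4 kg.
Tool frame: the origin (TCP) lies on the centre line of the jaws, within the pads' length; the fingertips stand 8 mm ahead of it and the grasp point (between the pads) lies 11 mm behind it (r.finger_overhang is the distance from the TCP to the fingertips, in m); z points along the fingers, y is the line along which they close (so a half turn about z gives the same grasp; the last joint's range is limited). The gripper opens to 87 mm and grips with 3 to 60 N. Pads are 19 mm wide; open, the fingers measure 117 mm over their backs; the gripper's body (75 mm by 190 mm) begins 51 mm behind the grasp point.
Start: joints at [1.18, 0.332, -0.065, 1.46, 0.022, 1.35, -0.088], TCP at [0.225, -0.583, 0.231] pointing down, gripper open.
Joint ranges: [-2.6, 2.6], [-0.5, 2.12], [-1.47, 1.34], [0.16, 2.42], [-1.27, 4.41], [0.06, 2.06], [-2.6, 2.6]. Speed limits (rad/s): [2.22, 2.22, 2.79, 2.79, 3.14, 3.14, 3.14].

### API

Orientations are given as a unit quaternion [x, y, z, w].
In Python, from bench import r, vision gives the robot as it stands.
- The arm moves only by the tool drive_tool, never from a script. Its argument "series" is a list of rows, each a list of 2 entries, a list of its own where there are three numbers: the shift along the world's x, y, z in cm, then the turn about the world's z in degrees. A call has exactly 10 rows; each row shifts and turns the commanded pose from where the row before left it; what a row does not reach is not made up. A row lasts 1/8 s, in which the tool goes at most 62.5 mm and 10.7 degrees, less where a joint would pass 70% of its speed; a pose out of reach is approached as far as the arm can. A call with a gripper value outside its range is refused whole. "hand" is the closure, from 0 (fully open) to 1 (shut), set as the call begins (left out, the last holds). The fingers move at their own pace and stop on an object; "newtons" is the grip in N (left out, the last holds). Time passes only in rows, so rows that do not move let the fingers close, or fill a call up. It gives the time, the measured TCP pose, the force, the opening and the grip force at its end, in the units of the state.
- r.read_state(): the state, without advancing time (a new reading comes with each control period).
- vision.camera(name): name is "side" or "top"; returns a dict with "color" (480x640x3 uint8, red, green, blue), "intrinsics" (3x3 intrinsics, pixels), "k1" (the pictures are not rectified: a ray, as slopes to the right and down, at radius r is drawn at 1 + k1 r^2 times it, then the intrinsics apply), "R" (3x3) and "t" (3): a world point X has camera coordinates R X + t. Camera axes: x right, y down, z forward; pixel columns grow to the right and rows downward; lengths in m; the calibration is good to about 2 mm. A picture is of the moment at which its call begins. There is no depth.
- r.close_job(): hands the job in; it is judged then, once.
The state is a dict: "time": time; "joint_positions": joint angles; "joint_vel": joint speeds; "joint_torque": joint torques, N m; "ee_pos": TCP position; "eef_rot": TCP orientation; "ft_force": force on the tool from outside, world axes, zero at the start; "torque": the same for the moment, N m; "width": finger opening in m; "grip_force": force on a finger pad.
Only numpy, scipy, OpenCV 4.12 (cv2) and the standard library are available. Lean on these libraries where they do the work, as an engineer would, in place of code of your own. Each camera call takes 0.05 s, during which the arm holds its last target. There are 200 camera calls.

### The job

The hold-down foot hangs clear of the pine board. Swing the lock ring's lever well open to loosen it (never force the adjuster while it is locked), wind the black adjuster until the rubber foot presses on the board firmly enough to hold it but without crushing it (a push of roughly 10 N, never beyond 25 N), then swing the lock ring tight again so that the setting stays. The board stays where it lies, and the other things on the bench stay where they are.

Things in the scene. Friction and masses are not known exactly. Their poses are not given: they have to be found in the camera images.
- jig: Jig base fixed to the bench: red slab with a steel top, 240 x 250 x 30 mm. Origin at the centre of its underside, z up; its top is 30 mm above.
- bracket: Red cast hold-down bracket fixed to the jig; its post stands on the robot's side of the jig (local -x) and its arm (top about 120 mm above its origin) reaches along local +x to a round boss 30 mm ahead of its origin. The upright axis of lock ring, adjuster and foot runs through local (30, 0) mm. Its height over the jig differs by up to 1.5 mm from case to case.
- pin (a point): Middle of the upright steel handle pin on the lever of the lock ring: 12 mm diameter, standing 36 mm above the lever (18 mm above and below this point), 75 mm from the upright axis. The dark steel lock ring (56 mm diameter, 15 mm high) lies on the boss right under the adjuster, with this one lever pointing away from the post.
- ring (a joint): Lock ring angle, rad. 0 = fully tight, grows as it is loosened: counter-clockwise seen from above; end of travel about 1.3. It turns with about 3 N at the pin and comes up firm against the boss just below 0. It stays where it is left. Below 0.2 it locks the adjuster: turning the adjuster then strains the thread and counts as forcing it; above 0.6 the adjuster is fully free.
- wing (a point): Middle of the black wing of the adjuster, on the upright axis, above the lock ring: an upright bar 46 mm long (local x), 14 mm thick (local y), 36 mm high (16 mm above this point, 20 mm below), on a 48 mm disc. It turns with the adjuster, and stays at the same height.
- knob (a joint): Adjuster angle, rad, grows clockwise seen from above; range -0.6 to 4.0. Each rad clockwise lowers the foot 6 mm (the foot does not turn). Friction about 0.14 N m; once the foot bears on the board, the turning gets heavier: the push grows by about 6 N for each tenth of a radian, and each 10 N of push adds 0.06 N m. It stays where it is left.
- foot: The hold-down foot under the boss: a steel disc (30 mm diameter) on a stem, carrying a rubber pad (38 mm diameter) below it. Origin at the centre of the steel disc's underside, on the upright axis. The pad reaches about 8 mm below this point, but is worn by an unknown amount: 6 to 10 mm, so where it touches must be felt. The pad gives about 1 mm for each 10 N. It starts 2 to 11 mm clear of the board.
- board: The loose pine board under the foot, 120 x 100 x 18 mm, lying on the jig's steel top. Origin at the centre of its underside, long side along local x.
- offcut: Bystander: small pine offcut 45 x 30 x 18 mm lying on the jig plate left of the board. Leave it alone.
- pencil: Bystander: flat carpenter's pencil 150 x 14 x 8 mm on the jig plate right of the board. Leave it alone.
- glue: Bystander: white glue bottle, 60 mm diameter, 170 mm tall. Leave it alone.
- sander: Bystander: cork sanding block 110 x 65 x 35 mm. Leave it alone.
- driver: Bystander: screwdriver lying on the bench. Leave it alone.
- wax: Bystander: flat aluminium wax tin, 80 mm diameter, 45 mm tall. Leave it alone.
- square: Bystander: try square, 150 mm steel blade, lying flat. Leave it alone.
Not all that is in view belongs to the job. What is shaped like the board but yellow is not meant.

How it is judged:
By the outcome, as a careful person would: the job done as asked, in the order asked, and still so for the second after the job is handed in, with the robot touching nothing.
It also fails if it takes over 72 s, if anything falls off the work surface, if the arm or the gripper's body presses on something with over 40 N, if the wrist force passes 120 N, or if a joint passes its speed limit or range.

## Working session

There is one attempt and no reset: what is moved stays moved. The work goes in short steps, Python scripts to look and compute and a tool call to move; the robot and the scene stay as the last step left them, time stands still between calls to the robot, and variables do not carry over. Pictures are saved under pics/ and viewed, at most 10 in all, crops included, and the job is handed in when it is done.

Besides the shell and the picture viewer there is one more tool, called after "Request:" by a JSON object that holds its "method" and its "body". drive_tool: Moves the arm, as the interface text tells. Its arguments: {"type":"object","properties":{"series":{"type":"array"},"hand":{"type":"number"},"newtons":{"type":"number"}},"required":["series"]}

```bash
mkdir -p pics; ls
python3 - <<'E'
from bench import r, vision
import cv2,json
for n in("side","top"):
    c=vision.camera(n); cv2.imwrite(f"pics/{n}0.png",c["color"][:,:,::-1]); print(n,c["intrinsics"],c["k1"],c["R"],c["t"])
s=r.read_state(); print(s, r.finger_overhang)
E
```

```text
pics
side [[483.52767335   0.         320.26560479]
 [  0.         483.52767335 237.30944893]
 [  0.           0.           1.        ]] -0.1327089544305567 [[ 0.99893044 -0.04113292  0.02111996]
 [-0.01468617 -0.71536086 -0.69860085]
 [ 0.04384388  0.69754349 -0.71519983]] [-0.5300602   0.09165061  1.1914198 ]
top [[460.10165087   0.         325.10261998]
 [  0.         460.10165087 247.53434269]
 [  0.           0.           1.        ]] 0.03728868707385398 [[-2.35990710e-04 -9.99953872e-01  9.60203272e-03]
 [-9.96164476e-01 -6.05104876e-04 -8.74984026e-02]
 [ 8.75001767e-02 -9.58585270e-03 -9.96118382e-01]] [0.00585424 0.53678587 1.18559205]
{'time': 0.1, 'joint_positions': array([ 1.18040779,  0.33280746, -0.06469054,  1.46087217,  0.02162404,
        1.34988159, -0.08851297]), 'joint_vel': array([-0.00126784, -0.0030092 ,  0.00109938, -0.00299574, -0.00124963,
        0.00047935,  0.00086287]), 'joint_torque': array([ 2.61976951e-03, -6.24546933e+01,  2.54643249e-02, -3.90717101e+01,
       -6.13837293e-02,  3.67180305e-02,  7.02269790e-05]), 'ee_pos': array([ 0.22458375, -0.58289469,  0.22982714]), 'eef_rot': array([ 9.83138581e-01,  1.82860947e-01, -1.57325070e-04, -6.16486512e-04]), 'ft_force': array([-0.10544457, -0.11758603, -0.6102821 ]), 'torque': array([0.04095649, 0.02578975, 0.03495052]), 'grip_force': 0.0, 'width': 0.08701857097805474} 0.008
```

View pics/side0.png

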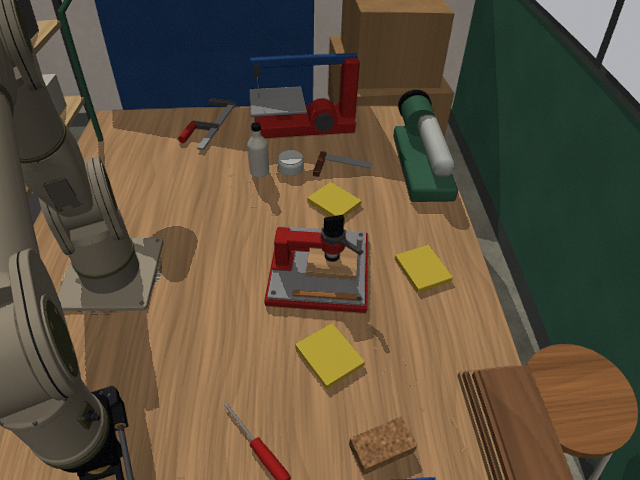

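View pics/top0.png

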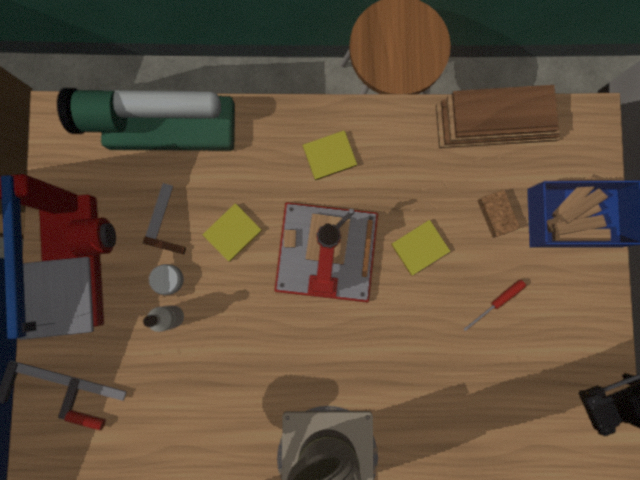

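The side view shows the bracket arm near (300,240), with the adjuster at (333,228) and the lever running to (352,240). In the top view the jig is centred near (327,252), the adjuster is at (328,236) and the lever goes up-right to (350,212). The yellow slabs are decoys, because the pine board lies under the foot. I'll enlarge both views and measure.

```bash
cat > h.py <<'E'
import numpy as np, cv2
def ray(c,px):
    K=c["intrinsics"]; d=np.array([(px[0]-K[0,2])/K[0,0],(px[1]-K[1,2])/K[1,1]]); u=d.copy()
    for _ in range(20): u=d/(1+c["k1"]*(u@u))
    v=c["R"].T@np.array([u[0],u[1],1.]); return -c["R"].T@c["t"], v/np.linalg.norm(v)
def plane(c,px,z):
    o,v=ray(c,px); return o+v*(z-o[2])/v[2]
def two(c1,p1,c2,p2):
    o1,v1=ray(c1,p1);o2,v2=ray(c2,p2)
    A=np.stack([v1,-v2],1); s=np.linalg.lstsq(A,o2-o1,rcond=None)[0]
    a,b=o1+s[0]*v1,o2+s[1]*v2; return (a+b)/2,np.linalg.norm(a-b)
def proj(c,X):
    q=c["R"]@np.array(X)+c["t"]; u=q[:2]/q[2]; u=u*(1+c["k1"]*(u@u)); K=c["intrinsics"]; return u*K[0,0]+K[:2,2]
E
python3 - <<'E'
from bench import r, vision
from h import *
S=vision.camera("side");T=vision.camera("top")
a=cv2.resize(S["color"][205:315,260:380],None,fx=3.3,fy=3.3*1.0,interpolation=cv2.INTER_CUBIC)
b=cv2.resize(T["color"][195:305,270:390],None,fx=3.3,fy=3.3,interpolation=cv2.INTER_CUBIC)
m=np.hstack([a,b]);m=cv2.convertScaleAbs(m,alpha=1.5);cv2.imwrite("pics/c1.png",m[:,:,::-1]);print(m.shape)
h=cv2.cvtColor(T["color"],cv2.COLOR_RGB2HSV)
k=((h[...,0]<8)|(h[...,0]>172))&(h[...,1]>120)&(h[...,2]>40)
k=k.astype(np.uint8);k[:195]=0;k[310:]=0;k[:,:265]=0;k[:,390:]=0
rc=cv2.minAreaRect(cv2.findNonZero(k));print(rc)
P=np.array([plane(T,p,.03) for p in cv2.boxPoints(rc)]);print(P,P.mean(0))
print([np.linalg.norm(P[i]-P[i-1]) for i in range(4)])
E
```

```text
(363, 792, 3)
((326.22998046875, 251.77613830566406), (94.75379943847656, 90.4632339477539), 6.483074188232422)
[[ 0.42228637  0.13813635  0.03      ]
 [ 0.65785758  0.1135163   0.03      ]
 [ 0.62972033 -0.13434774  0.03      ]
 [ 0.39466532 -0.10543655  0.03      ]] [0.5261324  0.00296709 0.03      ]
[np.float64(0.24513400628310697), np.float64(0.23685426413501273), np.float64(0.24945598089263274), np.float64(0.23682633562911073)]
```

View pics/c1.png

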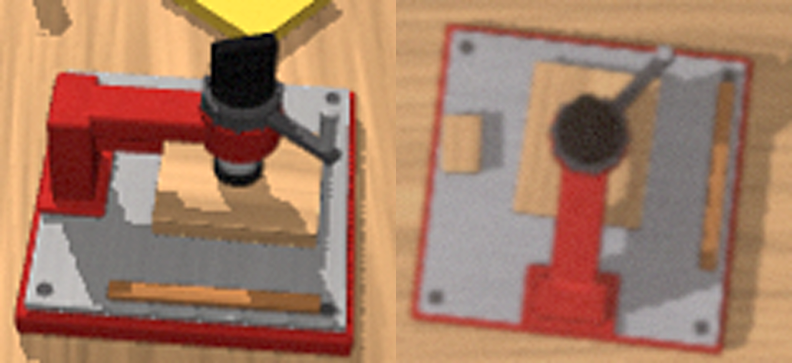

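The lever points about −40° from the arm axis, so loosening swings the pin towards +y. I'll enlarge the head for pin and wing pixels.

Run:
```python
from bench import r, vision
from h import *
S=vision.camera("side");T=vision.camera("top")
f=8
a=cv2.resize(S["color"][210:262,318:368],None,fx=f,fy=f,interpolation=cv2.INTER_CUBIC)
b=cv2.resize(T["color"][202:254,312:362],None,fx=f,fy=f,interpolation=cv2.INTER_CUBIC)
m=np.hstack([a,b]);m=(255*(m/255.)**.5).astype(np.uint8);cv2.imwrite("pics/c2.png",m[:,:,::-1]);print(m.shape)
print("pin top",two(S,(359.7,239.2),T,(352.4,210.8)))
```

```text
(416, 800, 3)
pin top (array([ 0.610441  , -0.05615253,  0.16980612]), np.float64(0.0014134548877608672))
```

View pics/c2.png

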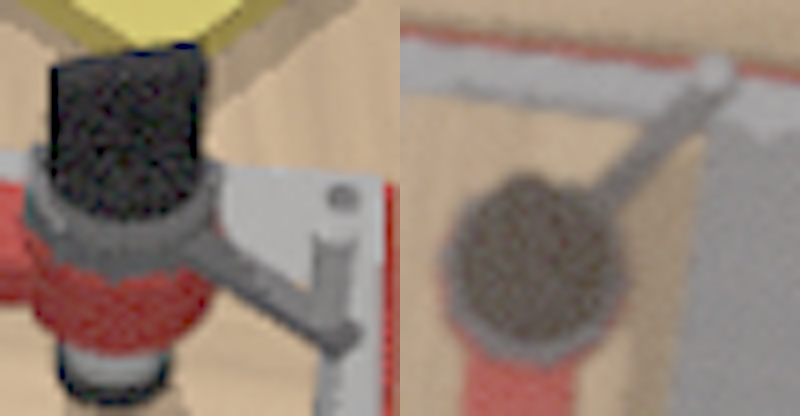

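The pin top is at side (359.3,238.5) and top (350.7,210.3). The ring centre is at top (328.4,235.6). In the side view the wing's top edge runs from (324,218) to (343,215). Next I need the wing's orientation.

Run:
```python
from bench import r, vision
from h import *
S=vision.camera("side");T=vision.camera("top")
pin=two(S,(359.3,238.5),T,(350.7,210.3));print("pin top",pin)
for z in(.15,.158,.165): print("axis@",z,plane(T,(328.4,235.6),z), plane(T,(350.7,210.3),z+.03))
ax=plane(T,(328.4,235.6),.16)
for z in (.15,.165,.18,.2,.216): print(z,"side px",proj(S,[ax[0],ax[1],z]),"top px",proj(T,[ax[0],ax[1],z]))
print("scale px/mm",proj(S,[ax[0]+.01,ax[1],.2])-proj(S,[ax[0],ax[1],.2]))
def big(c,x0,x1,y0,y1,g):
    m=c[y0:y1,x0:x1].astype(float).mean(2)*g
    return cv2.resize(np.clip(m,0,255).astype(np.uint8),None,fx=13,fy=13,interpolation=cv2.INTER_CUBIC)
a=big(cv2.GaussianBlur(S["color"],(3,3),.7),320,350,212,242,4);b=big(cv2.GaussianBlur(T["color"],(3,3),.7),313,343,218,248,2.5)
cv2.imwrite("pics/c3.png",np.hstack([a,b]))
```

```text
pin top (array([ 0.61096969, -0.05229483,  0.16818925]), np.float64(0.00039504822002177505))
axis@ 0.15 [ 0.55391943 -0.00060927  0.15      ] [ 0.60916188 -0.05151938  0.18      ]
axis@ 0.158 [ 5.53007061e-01 -4.74543594e-04  1.58000000e-01] [ 0.60780166 -0.05099214  0.188     ]
axis@ 0.165 [ 5.52208738e-01 -3.56656471e-04  1.65000000e-01] [ 0.60661146 -0.05053079  0.195     ]
0.15 side px [331.31044079 228.17190409] top px [328.32897187 236.08084442]
0.165 side px [331.55726709 223.46657379] top px [328.43601039 235.35621809]
0.18 side px [331.80863438 218.66944308] top px [328.5460832 234.6110524]
0.2 side px [332.15103688 212.12644349] top px [328.69779435 233.5840088 ]
0.216 side px [332.43107788 206.7677531 ] top px [328.8234375  232.73344157]
scale px/mm [ 4.49450807 -0.05401114]
```

View pics/c3.png

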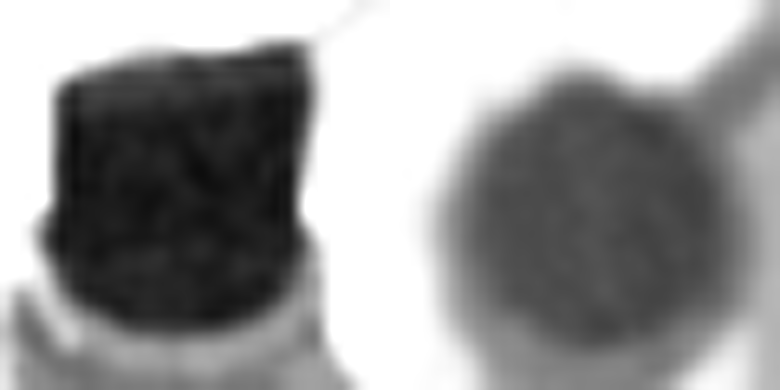

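Measurements agree: the axis is at (0.5556, −0.001) and the pin top at (0.611, −0.052, 0.168), a radius of 75.5 mm as specified. The wing top is about z 0.187 and the wing yaw about +8°. I'm moving over the pin with the jaw line tangential (47°).

Request:
{"method": "drive_tool", "body": {"series": [[[2.4,3.3,0.2],7.2],[[2.4,3.3,0.2],7.2],[[2.4,3.3,0.2],7.2],[[2.4,3.3,0.2],7.2],[[2.4,3.3,0.2],7.2],[[2.4,3.3,0.2],7.2],[[2.4,3.3,0.2],7.2],[[2.4,3.3,0.2],7.2],[[2.4,3.3,0.2],7.2],[[2.4,3.3,0.2],7.2]], "hand": 0, "newtons": 15}}

```text
time: 1.65
ee_pos: [0.4654, -0.2521, 0.2508]
eef_rot: [0.686, 0.727, 0.0, 0.0]
ft_force: [-0.1, -0.7, -0.0]
width: 0.0871
grip_force: 0.0
```

Request:
{"method": "drive_tool", "body": {"series": [[[2.4,3.3,0],7.2],[[2.4,3.3,0],7.2],[[2.4,3.3,0],7.2],[[2.4,3.3,0],7.2],[[2.4,3.3,0],7.2],[[2.4,3.3,0],7.2],[[0,0,0],0],[[0,0,0],0],[[0,0,0],0],[[0,0,0],0]]}}

```text
time: 2.9
ee_pos: [0.6085, -0.0563, 0.2508]
eef_rot: [0.373, 0.928, -0.0, 0.0]
ft_force: [-0.6, -0.2, -0.7]
width: 0.087
grip_force: 0.0
```

Request:
{"method": "drive_tool", "body": {"series": [[[0.25,0.4,-2],0],[[0,0,-2],0],[[0,0,-2],0],[[0,0,-2],0],[[0,0,-1.2],0],[[0,0,-0.8],0],[[0,0,0],0],[[0,0,0],0],[[0,0,0],0],[[0,0,0],0]]}}

```text
time: 4.15
ee_pos: [0.6114, -0.0513, 0.1509]
eef_rot: [0.372, 0.928, 0.0, 0.0]
ft_force: [0.8, 0.0, -0.2]
width: 0.0867
grip_force: 0.0
```

Request:
{"method": "drive_tool", "body": {"series": [[[0,0,0],0],[[0,0,0],0],[[0,0,0],0],[[0,0,0],0],[[0,0,0],0],[[0,0,0],0],[[0,0,0],0],[[0,0,0],0],[[0,0,0],0],[[0,0,0],0]], "hand": 1, "newtons": 6}}

```text
time: 5.4
ee_pos: [0.6111, -0.0515, 0.1505]
eef_rot: [0.373, 0.928, -0.0, -0.0]
ft_force: [-0.3, -1.8, 0.9]
width: 0.0115
grip_force: 6.0
```

The pin is held at a width of about 12 mm. I'm swinging it open 63° along the arc, turning with it.

Request:
{"method": "drive_tool", "body": {"series": [[[0.57,0.71,0],7],[[0.48,0.78,0],7],[[0.38,0.83,0],7],[[0.28,0.87,0],7],[[0.17,0.9,0],7],[[0.06,0.91,0],7],[[-0.05,0.91,0],7],[[-0.16,0.9,0],7],[[-0.27,0.88,0],7],[[0,0,0],0]]}}

```text
time: 6.65
ee_pos: [0.6255, 0.0262, 0.1505]
eef_rot: [-0.167, 0.986, 0.0, -0.0]
ft_force: [-2.6, 0.4, 1.6]
width: 0.0115
grip_force: 6.0
```

Request:
{"method": "drive_tool", "body": {"series": [[[0,0,0],0],[[0,0,0],0],[[0,0,0],0],[[0,0,0],0],[[0,0,2],0],[[0,0,2],0],[[0,0,2],0],[[0,0,1],0],[[0,0,0],0],[[0,0,0],0]], "hand": 0.3}}

```text
time: 7.9
ee_pos: [0.6255, 0.0255, 0.2199]
eef_rot: [-0.167, 0.986, 0.0, -0.001]
ft_force: [-0.1, -0.0, 0.4]
width: 0.0611
grip_force: 0.0
```

Run:
```python
from bench import r, vision
from h import *
S=vision.camera("side");T=vision.camera("top")
a=cv2.resize(S["color"][200:262,318:368],None,fx=8,fy=8,interpolation=cv2.INTER_CUBIC)
b=cv2.resize(T["color"][200:262,300:350],None,fx=8,fy=8,interpolation=cv2.INTER_CUBIC)
m=np.hstack([a,b]);m=(255*(m/255.)**.5).astype(np.uint8);cv2.imwrite("pics/c4.png",m[:,:,::-1])
print(r.read_state()["joint_positions"],r.read_state()["ee_pos"])
```

```text
[ 0.52985872  0.48020197 -0.88349329  1.43628092  0.37036412  1.39962925
  1.54647661] [0.6255059  0.02557724 0.2197561 ]
```

View pics/c4.png

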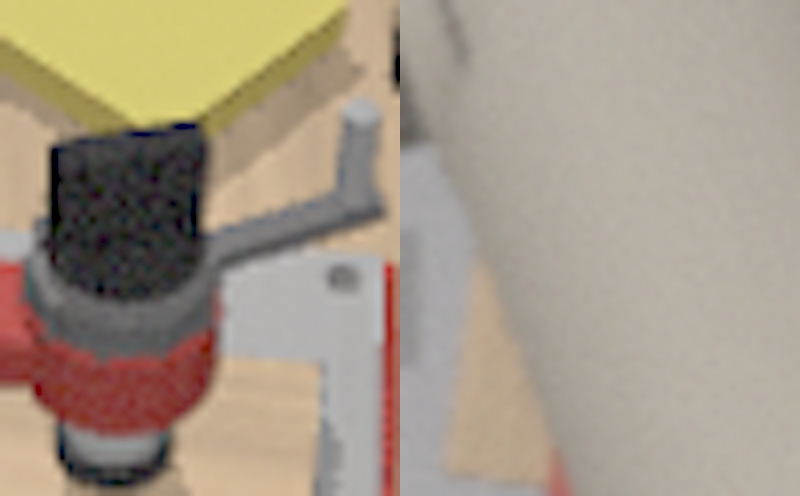

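The side view shows the lever swung fully open, with the pin at crop (360,120), and the wing unchanged. I'm moving over the wing and gripping it.

Request:
{"method": "drive_tool", "body": {"series": [[[-1.75,-0.67,0],-3],[[-1.75,-0.67,0],-3],[[-1.75,-0.66,0],-3],[[-1.74,-0.66,0],-3],[[0,0,0],0],[[0,0,-1.5],0],[[0,0,-1.5],0],[[0,0,-1.4],0],[[0,0,-1],0],[[0,0,0],0]]}}

```text
time: 9.25
ee_pos: [0.5556, -0.0008, 0.1656]
eef_rot: [-0.064, 0.998, 0.0, -0.001]
ft_force: [-0.4, 0.1, -0.6]
width: 0.0607
grip_force: 0.0
```

Request:
{"method": "drive_tool", "body": {"series": [[[0,0,0],0],[[0,0,0],0],[[0,0,0],0],[[0,0,0],0],[[0,0,0],0],[[0,0,0],0],[[0,0,0],0],[[0,0,0],0],[[0,0,0],0],[[0,0,0],0]], "hand": 1, "newtons": 15}}

```text
time: 10.5
ee_pos: [0.556, -0.0014, 0.1666]
eef_rot: [-0.063, 0.998, -0.0, -0.0]
ft_force: [-0.3, -5.4, 0.9]
width: 0.0146
grip_force: 14.5
```

Run:
```python
from bench import r
s=r.read_state();print(s["time"],s["ee_pos"],s["eef_rot"],s["ft_force"],s["torque"],s["width"])
```

```text
10.5 [ 0.5559738  -0.00143674  0.16660543] [-6.32123170e-02  9.98000059e-01 -2.89993401e-04 -2.20270268e-05] [-0.34850734 -5.37840694  0.85861289] [-1.02325146 -0.10689864  0.13657735] 0.01456968947153425
```

The wing is gripped and square (14.6 mm). I'm easing 0.5 mm toward −y and winding clockwise while watching the moment about z.

Request:
{"method": "drive_tool", "body": {"series": [[[0,-0.05,0],-1.5],[[0,0,0],-1.5],[[0,0,0],-1.5],[[0,0,0],-1.5],[[0,0,0],-1.5],[[0,0,0],-1.5],[[0,0,0],-1.5],[[0,0,0],-1.5],[[0,0,0],-1.5],[[0,0,0],-1.5]], "newtons": 25}}

```text
time: 11.75
ee_pos: [0.5559, -0.0012, 0.1666]
eef_rot: [0.068, 0.998, 0.0, -0.0]
ft_force: [-0.4, -2.0, 1.8]
width: 0.0139
grip_force: 24.4
```

```bash
cat > s.py <<'E'
from bench import r
import numpy as np
t=[];
s=r.read_state();q=s["eef_rot"]
a=2*np.degrees(np.arctan2(q[1],q[0]))-90
print(s["time"],s["ee_pos"].round(4),"close",a.round(2),"F",s["ft_force"].round(2),"M",s["torque"].round(3),s["width"].round(4),s["grip_force"],"j7",s["joint_positions"][6].round(3),"tq7",s["joint_torque"][6].round(3))
E
python3 s.py
```

```text
Traceback (most recent call last):
  File "s.py", line 6, in <module>
    print(s["time"],s["ee_pos"].round(4),"close",a.round(2),"F",s["ft_force"].round(2),"M",s["torque"].round(3),s["width"].round(4),s["grip_force"],"j7",s["joint_positions"][6].round(3),"tq7",s["joint_torque"][6].round(3))
                                                                                                                ^^^^^^^^^^^^^^^^
AttributeError: 'float' object has no attribute 'round'
```

```bash
sed -i 's/s\["width"\].round(4)/s["width"]/' s.py; python3 s.py
```

```text
11.75 [ 0.5559 -0.0012  0.1666] close 82.18 F [-0.43 -2.04  1.76] M [-0.458  0.08   0.132] 0.013896610074804937 24.360902871894723 j7 1.16 tq7 0.284
```

Request:
{"method": "drive_tool", "body": {"series": [[[0,0,0],-1.2],[[0,0,0],-1.2],[[0,0,0],-1.2],[[0,0,0],-1.2],[[0,0,0],-1.2],[[0,0,0],-1.2],[[0,0,0],-1.2],[[0,0,0],-1.2],[[0,0,0],-1.2],[[0,0,0],-1.2]]}}

```text
time: 13.0
ee_pos: [0.556, -0.0011, 0.1666]
eef_rot: [0.172, 0.985, 0.0, 0.0]
ft_force: [-0.7, 1.1, 1.2]
width: 0.0139
grip_force: 24.4
```

```bash
python3 s.py
```

```text
13.0 [ 0.556  -0.0011  0.1666] close 70.21 F [-0.73  1.08  1.25] M [ 0.323 -0.109  0.095] 0.01386967734532549 24.36276733160412 j7 0.961 tq7 0.2
```

```bash
cat > s.py <<'E'
from bench import r,vision
import numpy as np
M=[];J=[]
for i in range(5):
    s=r.read_state();M.append(s["torque"][2]);J.append(s["joint_torque"][6])
    if i<4: vision.camera("side")
q=s["eef_rot"]
print(round(s["time"],2),"close",(2*np.degrees(np.arctan2(q[1],q[0]))-90).round(2),"F",s["ft_force"].round(1),"Mz",np.round(M,3),"mean",np.mean(M).round(3),"tq7",np.round(J,3))
E
python3 s.py
```

```text
13.2 close 70.3 F [0.9 1.9 1.9] Mz [0.095 0.112 0.121 0.055 0.068] mean 0.09 tq7 [ 0.2    0.157 -0.403 -0.243 -0.145]
```

Request:
{"method": "drive_tool", "body": {"series": [[[0,0,0],-1.2],[[0,0,0],-1.2],[[0,0,0],-1.2],[[0,0,0],-1.2],[[0,0,0],-1.2],[[0,0,0],-1.2],[[0,0,0],-1.2],[[0,0,0],-1.2],[[0,0,0],-1.2],[[0,0,0],-1.2]]}}

```text
time: 14.45
ee_pos: [0.556, -0.0011, 0.1666]
eef_rot: [0.274, 0.962, 0.0, 0.0]
ft_force: [1.0, 5.3, 2.1]
width: 0.0144
grip_force: 24.4
```

```bash
python3 s.py
```

```text
14.65 close 58.25 F [0.2 5.3 0.4] Mz [0.139 0.109 0.103 0.124 0.118] mean 0.119 tq7 [ 0.198  0.079 -0.377 -0.203 -0.129]
```

Request:
{"method": "drive_tool", "body": {"series": [[[0,0.04,0],-1.2],[[0,0,0],-1.2],[[0,0,0],-1.2],[[0,0,0],-1.2],[[0,0,0],-1.2],[[0,0,0],-1.2],[[0,0,0],-1.2],[[0,0,0],-1.2],[[0,0,0],-1.2],[[0,0,0],-1.2]]}}

```text
time: 15.9
ee_pos: [0.5561, -0.0009, 0.1666]
eef_rot: [0.373, 0.928, 0.0, 0.0]
ft_force: [2.2, 5.5, 0.1]
width: 0.0139
grip_force: 24.4
```

```bash
python3 s.py
```

```text
16.1 close 46.23 F [ 2.7  4.3 -0.3] Mz [0.13  0.097 0.061 0.14  0.069] mean 0.099 tq7 [ 0.198  0.08  -0.378 -0.203 -0.129]
```

Request:
{"method": "drive_tool", "body": {"series": [[[0.03,0.03,0],-1.2],[[0,0,0],-1.2],[[0,0,0],-1.2],[[0,0,0],-1.2],[[0,0,0],-1.2],[[0,0,0],-1.2],[[0,0,0],-1.2],[[0,0,0],-1.2],[[0,0,0],-1.2],[[0,0,0],-1.2]]}}

```text
time: 17.35
ee_pos: [0.5563, -0.0007, 0.1666]
eef_rot: [0.468, 0.884, 0.0, 0.0]
ft_force: [0.9, 3.1, 1.1]
width: 0.0142
grip_force: 24.4
```

```bash
python3 s.py
```

```text
17.55 close 34.28 F [1.3 3.  2. ] Mz [0.137 0.084 0.091 0.095 0.087] mean 0.099 tq7 [ 0.202  0.158 -0.407 -0.246 -0.147]
```

Request:
{"method": "drive_tool", "body": {"series": [[[0,0,0],-1.2],[[0,0,0],-1.2],[[0,0,0],-1.2],[[0,0,0],-1.2],[[0,0,0],-1.2],[[0,0,0],-1.2],[[0,0,0],-1.2],[[0,0,0],-1.2],[[0,0,0],-1.2],[[0,0,0],-1.2]]}}

```text
time: 18.8
ee_pos: [0.5564, -0.0006, 0.1666]
eef_rot: [0.558, 0.83, 0.0, 0.0]
ft_force: [4.5, 3.5, -0.4]
width: 0.0141
grip_force: 24.4
```

```bash
python3 s.py
```

```text
19.0 close 22.24 F [ 3.9  3.  -0.3] Mz [0.239 0.227 0.219 0.184 0.169] mean 0.208 tq7 [ 0.142  0.021 -0.44  -0.265 -0.19 ]
```

Contact is felt: the moment rose by about 0.1 N m in this step. I'll back off 12° and wind in again in finer steps, to pin the contact point and shed any wind-up.

Request:
{"method": "drive_tool", "body": {"series": [[[0.02,0.02,0],2],[[0,0,0],2],[[0,0,0],2],[[0,0,0],2],[[0,0,0],2],[[0,0,0],2],[[0,0,0],2],[[0,0,0],2],[[0,0,0],0],[[0,0,0],0]]}}

```text
time: 20.25
ee_pos: [0.5564, -0.0008, 0.1666]
eef_rot: [0.436, 0.9, -0.0, 0.0]
ft_force: [1.6, -2.7, 2.0]
width: 0.014
grip_force: 25.0
```

```bash
sed -i 's/range(5)/range(8)/;s/i<4/i<7/' s.py; python3 s.py
```

```text
20.6 close 38.25 F [ 1.7 -3.4  2.5] Mz [ 0.075  0.002  0.042  0.037 -0.001  0.045  0.02   0.027] mean 0.031 tq7 [-0.009 -0.03  -0.037 -0.038 -0.037 -0.036 -0.036 -0.035]
```

Request:
{"method": "drive_tool", "body": {"series": [[[0,0,0],-0.7],[[0,0,0],-0.7],[[0,0,0],-0.7],[[0,0,0],-0.7],[[0,0,0],-0.7],[[0,0,0],-0.7],[[0,0,0],-0.7],[[0,0,0],-0.7],[[0,0,0],-0.7],[[0,0,0],-0.7]]}}

```text
time: 21.85
ee_pos: [0.5565, -0.0007, 0.1666]
eef_rot: [0.491, 0.871, -0.0, 0.0]
ft_force: [1.2, -4.4, 2.8]
width: 0.0143
grip_force: 25.0
```

```bash
python3 s.py
```

```text
22.2 close 31.23 F [ 1.6 -4.6  2. ] Mz [0.158 0.166 0.096 0.119 0.16  0.112 0.144 0.113] mean 0.133 tq7 [ 0.051 -0.019 -0.28  -0.174 -0.13  -0.118 -0.116 -0.115]
```

Request:
{"method": "drive_tool", "body": {"series": [[[0,0,0],-0.4],[[0,0,0],-0.4],[[0,0,0],-0.4],[[0,0,0],-0.4],[[0,0,0],-0.4],[[0,0,0],-0.4],[[0,0,0],-0.4],[[0,0,0],-0.4],[[0,0,0],-0.4],[[0,0,0],-0.4]]}}

```text
time: 23.45
ee_pos: [0.5565, -0.0007, 0.1665]
eef_rot: [0.521, 0.854, -0.0, 0.0]
ft_force: [3.0, -4.2, 2.1]
width: 0.014
grip_force: 25.0
```

```bash
python3 s.py
```

```text
23.8 close 27.24 F [ 1.2 -5.6  1.3] Mz [0.161 0.236 0.147 0.176 0.111 0.223 0.193 0.146] mean 0.174 tq7 [-0.056 -0.096 -0.247 -0.186 -0.161 -0.154 -0.153 -0.153]
```

The fit of moment against angle puts contact near 37°, so at 27.2° the push is about 10 N. I'm leaving it there, releasing the wing, rising and going back to the pin.

Request:
{"method": "drive_tool", "body": {"series": [[[0,0,0],0],[[0,0,0],0],[[0,0,0],0],[[0,0,0],0],[[0,0,1],0],[[0,0,1.5],0],[[0,0,1.5],0],[[0,0,1.4],0],[[0,0,0],0],[[0,0,0],0]], "hand": 0.5}}

```text
time: 25.05
ee_pos: [0.5562, -0.0006, 0.2202]
eef_rot: [0.52, 0.854, -0.0, -0.0]
ft_force: [0.3, -0.2, 0.6]
width: 0.0436
grip_force: 0.0
```

Request:
{"method": "drive_tool", "body": {"series": [[[0.7,0.27,0],8.4],[[0.7,0.27,0],8.4],[[0.7,0.27,0],8.4],[[0.7,0.27,0],8.4],[[0.7,0.27,0],8.4],[[0.7,0.27,0],8.4],[[0.7,0.27,0],8.4],[[0.7,0.27,0],8.4],[[0.7,0.27,0],8.4],[[0.6,0.27,0],8.4]], "hand": 0.3}}

```text
time: 26.3
ee_pos: [0.6254, 0.0265, 0.2197]
eef_rot: [-0.187, 0.982, 0.0, -0.001]
ft_force: [-0.7, -0.1, -0.6]
width: 0.0608
grip_force: 0.0
```

Request:
{"method": "drive_tool", "body": {"series": [[[0,0,-1],0],[[0,0,-1.5],0],[[0,0,-1.5],0],[[0,0,-1.5],0],[[0,0,-1.4],0],[[0,0,0],0],[[0,0,0],0],[[0,0,0],0],[[0,0,0],0],[[0,0,0],0]]}}

```text
time: 27.55
ee_pos: [0.6255, 0.0265, 0.1518]
eef_rot: [-0.185, 0.983, -0.0, 0.0]
ft_force: [0.6, -0.3, -0.4]
width: 0.0612
grip_force: 0.0
```

Next I close on the pin and swing it back along the reverse arc.

Request:
{"method": "drive_tool", "body": {"series": [[[0,0,0],0],[[0,0,0],0],[[0,0,0],0],[[0,0,0],0],[[0,0,0],0],[[0,0,0],0],[[0,0,0],0],[[0,0,0],0],[[0,0,0],0],[[0,0,0],0]], "hand": 1, "newtons": 12}}

```text
time: 28.8
ee_pos: [0.6255, 0.0264, 0.1516]
eef_rot: [-0.185, 0.983, 0.0, 0.0]
ft_force: [0.8, -0.5, -0.3]
width: 0.0115
grip_force: 12.0
```

Request:
{"method": "drive_tool", "body": {"series": [[[0.27,-0.88,0],-7],[[0.16,-0.9,0],-7],[[0.05,-0.91,0],-7],[[-0.06,-0.91,0],-7],[[-0.17,-0.9,0],-7],[[-0.28,-0.87,0],-7],[[-0.38,-0.83,0],-7],[[-0.48,-0.78,0],-7],[[-0.4,-0.5,0],-5],[[0,0,0],0]]}}

```text
time: 30.05
ee_pos: [0.613, -0.0495, 0.1516]
eef_rot: [0.341, 0.94, -0.0, 0.001]
ft_force: [3.4, -2.9, -2.1]
width: 0.0114
grip_force: 12.0
```

Request:
{"method": "drive_tool", "body": {"series": [[[-0.07,-0.07,0],0],[[-0.07,-0.07,0],0],[[-0.07,-0.07,0],0],[[0,0,0],0],[[0,0,0],0],[[0,0,0],0],[[0,0,0],0],[[0,0,0],0],[[0,0,0],0],[[0,0,0],0]]}}

```text
time: 31.3
ee_pos: [0.6117, -0.0508, 0.1517]
eef_rot: [0.339, 0.941, 0.0, 0.001]
ft_force: [7.3, -2.6, -4.3]
width: 0.0112
grip_force: 12.0
```

Request:
{"method": "drive_tool", "body": {"series": [[[0,-0.1,0],0],[[-0.05,-0.07,0],0],[[-0.05,-0.05,0],0],[[0,0,0],0],[[0,0,0],0],[[0,0,0],0],[[0,0,0],0],[[0,0,0],0],[[0,0,0],0],[[0,0,0],0]]}}

```text
time: 32.55
ee_pos: [0.6103, -0.0521, 0.1516]
eef_rot: [0.339, 0.941, 0.001, 0.001]
ft_force: [5.9, 0.2, -3.8]
width: 0.0115
grip_force: 12.0
```

Request:
{"method": "drive_tool", "body": {"series": [[[-0.05,-0.08,0],0],[[-0.05,-0.08,0],0],[[-0.05,-0.05,0],0],[[0,0,0],0],[[0,0,0],0],[[0,0,0],0],[[0,0,0],0],[[0,0,0],0],[[0,0,0],0],[[0,0,0],0]]}}

```text
time: 33.8
ee_pos: [0.6087, -0.054, 0.1517]
eef_rot: [0.339, 0.941, 0.001, 0.001]
ft_force: [5.2, -0.1, -3.3]
width: 0.0113
grip_force: 12.0
```

Request:
{"method": "drive_tool", "body": {"series": [[[-0.1,-0.1,0],-1],[[-0.1,-0.1,0],-1],[[-0.05,-0.05,0],0],[[0,0,0],0],[[0,0,0],0],[[0,0,0],0],[[0,0,0],0],[[0,0,0],0],[[0,0,0],0],[[0,0,0],0]]}}

```text
time: 35.05
ee_pos: [0.6077, -0.0549, 0.1518]
eef_rot: [0.355, 0.935, 0.002, 0.002]
ft_force: [13.1, 3.9, -8.9]
width: 0.0119
grip_force: 12.0
```

The lever is firm against its stop at about 12 N. I'm opening and lifting clear, then checking.

Request:
{"method": "drive_tool", "body": {"series": [[[0,0,0],0],[[0,0,0],0],[[0,0,0],0],[[0,0,0],0],[[0,0,0],0],[[0,0,1.5],0],[[0,0,3],0],[[0,0,3],0],[[0,0,3],0],[[0,0,1],0]], "hand": 0.3}}

```text
time: 36.3
ee_pos: [0.6062, -0.057, 0.2693]
eef_rot: [0.356, 0.934, 0.0, 0.002]
ft_force: [0.1, -0.1, -0.4]
width: 0.0608
grip_force: 0.0
```

Request:
{"method": "drive_tool", "body": {"series": [[[-1,-3,0],0],[[-1,-3,0],0],[[-1,-3,0],0],[[-1,-3,0],0],[[-1,-3,0],0],[[-1,-3,0],0],[[-1,-3,0],0],[[-1,-3,0],0],[[0,0,0],0],[[0,0,0],0]]}}

```text
time: 37.55
ee_pos: [0.5256, -0.2964, 0.2663]
eef_rot: [0.356, 0.935, 0.0, -0.0]
ft_force: [-0.3, 0.4, 0.2]
width: 0.0612
grip_force: 0.0
```

Run:
```python
from bench import r, vision
from h import *
S=vision.camera("side");T=vision.camera("top")
a=cv2.resize(S["color"][200:310,260:380],None,fx=3.3,fy=3.3,interpolation=cv2.INTER_CUBIC)
b=cv2.resize(T["color"][195:305,270:390],None,fx=3.3,fy=3.3,interpolation=cv2.INTER_CUBIC)
m=np.hstack([a,b]);m=(255*(m/255.)**.6).astype(np.uint8);cv2.imwrite("pics/c5.png",m[:,:,::-1])
print(r.read_state()["ee_pos"])
```

```text
[ 0.52590276 -0.2959484   0.26652421]
```

View pics/c5.png

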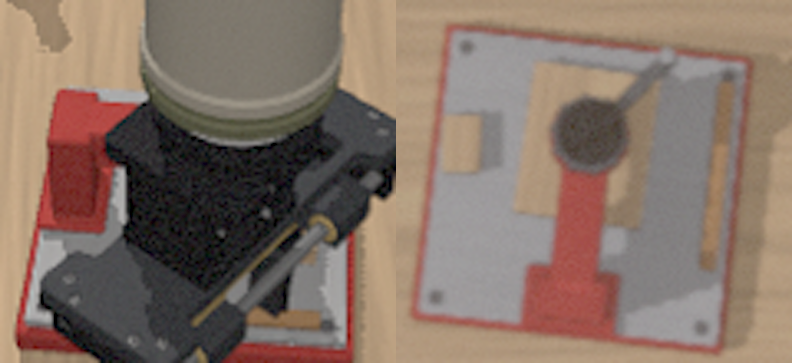

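The top view shows the lever back at its tight position, with the pin at crop (668,55). The board, offcut and pencil are unmoved and the gripper is clear, so I'm handing it in.

```bash
python3 -c "
from bench import r
print(r.close_job())"
```

```text
the job is handed in; nothing more can be done
None
```

I opened the lock ring, wound the foot down onto the board to an estimated 10 N or so (felt from the turning moment, not measured directly), swung the ring firm against its stop again, and handed the job in.

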